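# Find the loose clamp bolt and hold its cap open

### The arm

A 6-joint arm with a two-finger parallel gripper is mounted at the origin on the work surface. World frame = base frame: x ahead of the robot, y to its left, z up, the work surface at z = 0. Lengths are in m, angles in degrees, forces in N, time in s.
With the tool pointing down it reaches from about 0.25 to 0.725 m from the base axis. Payload 9.7 kg.
Tool frame: the origin (TCP) lies midway between the tips of the shut fingers; the grasp point (between the pads) lies bot.grasp_offset behind it (bot.grasp_offset is the distance from the TCP to the grasp point, in m); x points along the fingers, y is the direction in which the jaws open and shut, and the axes are right-handed (so a half turn about x gives the same grasp; the last joint's range is limited). The gripper opens to 85 mm and grips with 20 to 120 N. Pads are 22 mm wide; open, the fingers measure 114 mm over their backs; the gripper's body (76 mm by 85 mm) begins 54 mm behind the grasp point. The pads swing forward as they close: fully open they stand 13 mm farther back than shut.
Start: joints at [-63.999, 4.979, 10.078, 95.1, 0, 90], TCP at [0.241, -0.494, 0.231] pointing down, gripper open.
Joint ranges: [-179.16, 179.16], [-48.56, 103.87], [-65.8, 70.77], [-126.05, 130.52], [-82.76, 87.17], [-180, 180]. Speed limits (degrees/s): [127.2, 127.2, 147.25, 180, 180, 180].

### API

Orientations are given as [roll, pitch, yaw] about the fixed x, y, z axes, in that order (R = Rz(yaw) Ry(pitch) Rx(roll)).
In Python, from workcell import status, camera, bot gives the robot as it stands.
- The arm moves only by the shell command python3 -m jog 'ROWS' [OPENING] [FORCE]. ROWS is text: rows parted by semicolons, each of 4 numbers parted by spaces: the shift along the tool's x, y, z in mm, then the turn about the tool's x in degrees. A call has exactly 8 rows; each row is the pose to reach, as a shift and turn from the pose commanded when the call began, along the tool's axes at that moment; what a row does not reach only later rows make up. A row lasts 1/8 s, in which the tool goes at most 62.5 mm and 10.7 degrees, less where a joint would pass 70% of its speed; a pose out of reach is approached as far as the arm can. A call with a gripper value outside its range is refused whole. OPENING is the opening, from 0 (shut) to 1 (fully open), set as the call begins (- or left out, the last holds). The fingers move at their own pace and stop on an object; FORCE is the grip in N (left out, the last holds). Time passes only in rows, so rows that repeat a pose let the fingers close, or fill a call up. It gives the time, the measured TCP pose, the force and the opening at its end, in the units of the state.
- status.get_obs(): the state, without advancing time (a new reading comes with each control period).
- camera(name): name is "scene" or "top"; returns a dict with "color" (420x560x3 uint8, red, green, blue), "vfov" (degrees; the focal length in pixels is half the picture's height over the tangent of half this angle, whatever the lens; pixels are square), "cx", "cy" (the principal point, pixels), "rvec" (rotation vector, rad) and "tvec" (3), from world to camera coordinates, as OpenCV has them. Camera axes: x right, y down, z forward; pixel columns grow to the right and rows downward; lengths in m; the calibration is good to about 2 mm. A picture is of the moment at which its call begins. There is no depth.
- bot.job_done(): hands the job in, once; it reports no verdict.
The state is a dict: "time": time; "q": joint angles; "qd": joint speeds; "joint_efforts": joint torques, N m; "ee_pos": TCP position; "tcp_rot": TCP orientation; "wrist_force": force on the tool from outside, world axes, zero at the start; "torque": the same for the moment, N m; "opening": finger opening in m.
Only numpy, scipy, OpenCV 4.12 (cv2) and the standard library are available. Lean on these libraries where they do the work, as an engineer would, in place of code of your own. Each camera call takes 0.05 s, during which the arm holds its last target. There are 200 camera calls.

### The job

First turn the clamp's pressure dial until its white pointer is on the red mark. Then tap the heads of the three bolts on the oak clamp beam until you find the loose one (it sinks and stays down, the other two do not give), lift the yellow cap in front of that bolt by at least half of its swing, and finish still holding it up there, so that a colleague can reach the nut beneath. Keep the other two caps shut and do not disturb the mallet, the glue bottle or the oak offcut.

Things in the scene. Friction and masses are not known exactly. Their poses are not given: they have to be found in the camera images.
- beam: oak clamp beam lying flat on the bench, fixed: 120 mm (its x) by 360 mm (its y) by 60 mm high; origin at the centre of its underside. It carries three stations a, b, c at y = +120, 0, -120 mm; at each a steel bolt head at x = +38 mm and, in front of it towards the robot, a yellow hinged cap over x = -52 to +8 mm
- dial_base: blue box of the pressure dial, fixed: 110 x 110 x 38 mm with a white scale disc (radius 50 mm) on top, surface at 40 mm; origin at the centre of its underside. Black ticks every 15 degrees; the single red mark lies in its -y direction from the axis (dial value 1.571 rad)
- dial_grip (a point): grip point of the black dial knob, on its vertical axis, 70 mm above the bench. The grip is an upright bar 52 mm long, 12 mm thick, from 48 to 84 mm above the bench, on a disc of radius 22 mm; the point's x axis runs along the bar towards the white pointer. Turns stiffly (0.05 N m) and stays where left, never springs back
- dial (a joint): angle of the dial in rad, growing clockwise seen from above; 0 = white pointer along the base's +x, 1.571 = pointer at the red mark. Starts 0.7 to 1.3 rad short of the mark
- bolt_a_top (a point): centre of the top of steel bolt head a: 22 mm across, its top 78 mm above the bench when up (18 mm above the beam). Moves with the bolt
- bolt_a (a joint): how far bolt a has been pushed down (m), 0 at the start. A tight bolt stops dead within about 1 mm; the loose one sinks 8 mm under a push of more than about 2 N (5 N is ample) and stays down
- cap_a_handle (a point): centre of the black upright handle on cap a: 16 mm along x, 14 mm across (y), 34 mm tall; 90 mm above the bench when shut, handle top 107 mm, cap plate top 73 mm. Axes as the beam's when shut; lies 48 mm towards +x and 22 mm above the hinge line, and 42 mm nearer the robot than its bolt
- cap_a_hinge (a point): middle of the hinge line of cap a, on the cap's edge nearest the robot, 68 mm above the bench; the hinge runs along the beam's y. The yellow cap is a plate 60 mm (x) by 54 mm (y) by 5 mm
- cap_a (a joint): opening of cap a in rad: 0 shut, 1.25 fully open; the far edge rises and swings up and back towards the robot. The cap weighs about 0.2 kg and falls shut when let go
- bolt_b_top (a point): centre of the top of steel bolt head b: 22 mm across, its top 78 mm above the bench when up (18 mm above the beam). Moves with the bolt
- bolt_b (a joint): how far bolt b has been pushed down (m), 0 at the start. A tight bolt stops dead within about 1 mm; the loose one sinks 8 mm under a push of more than about 2 N (5 N is ample) and stays down
- cap_b_handle (a point): centre of the black upright handle on cap b: 16 mm along x, 14 mm across (y), 34 mm tall; 90 mm above the bench when shut, handle top 107 mm, cap plate top 73 mm. Axes as the beam's when shut; lies 48 mm towards +x and 22 mm above the hinge line, and 42 mm nearer the robot than its bolt
- cap_b_hinge (a point): middle of the hinge line of cap b, on the cap's edge nearest the robot, 68 mm above the bench; the hinge runs along the beam's y. The yellow cap is a plate 60 mm (x) by 54 mm (y) by 5 mm
- cap_b (a joint): opening of cap b in rad: 0 shut, 1.25 fully open; the far edge rises and swings up and back towards the robot. The cap weighs about 0.2 kg and falls shut when let go
- bolt_c_top (a point): centre of the top of steel bolt head c: 22 mm across, its top 78 mm above the bench when up (18 mm above the beam). Moves with the bolt
- bolt_c (a joint): how far bolt c has been pushed down (m), 0 at the start. A tight bolt stops dead within about 1 mm; the loose one sinks 8 mm under a push of more than about 2 N (5 N is ample) and stays down
- cap_c_handle (a point): centre of the black upright handle on cap c: 16 mm along x, 14 mm across (y), 34 mm tall; 90 mm above the bench when shut, handle top 107 mm, cap plate top 73 mm. Axes as the beam's when shut; lies 48 mm towards +x and 22 mm above the hinge line, and 42 mm nearer the robot than its bolt
- cap_c_hinge (a point): middle of the hinge line of cap c, on the cap's edge nearest the robot, 68 mm above the bench; the hinge runs along the beam's y. The yellow cap is a plate 60 mm (x) by 54 mm (y) by 5 mm
- cap_c (a joint): opening of cap c in rad: 0 shut, 1.25 fully open; the far edge rises and swings up and back towards the robot. The cap weighs about 0.2 kg and falls shut when let go
- mallet: bystander, leave alone: mallet lying on the bench: head 50 mm diameter, 90 mm long, half yellow half white; wooden handle 20 mm thick reaching 200 mm towards its -x; origin under the head
- glue: bystander, leave alone: white glue bottle, 60 mm diameter, 150 mm tall, upright; origin at the centre of its underside
- offcut: bystander, leave alone: oak rail offcut 45 x 220 x 32 mm with a round tenon at one end, beyond the beam; origin at the centre of its underside
Not all that is in view belongs to the job. Of the things that look like the dial_base, the smallest one is meant.

How it is judged:
By the outcome, as a careful person would: the job done as asked, in the order asked, and still so for the second after the job is handed in, while the arm keeps its last pose, push and grip.
It also fails if it takes over 58 s, if anything falls off the work surface, if the arm or the gripper's body presses on something with over 40 N, if the wrist force passes 120 N, or if a joint passes its speed limit or range.

## Working session

There is one attempt and no reset: what is moved stays moved. The work goes in short steps, Python scripts to look and compute and a shell command to move; the robot and the scene stay as the last step left them, time stands still between calls to the robot, and variables do not carry over. Pictures are saved under pics/ and viewed, about 8 in all and at most 12, crops included, and the job is handed in when it is done.

```bash
ls; mkdir -p pics; cat > h.py <<'E'
import numpy as np, cv2
from workcell import status, camera, bot
from scipy.spatial.transform import Rotation as R
def K(c):
    f=c["color"].shape[0]/2/np.tan(np.radians(c["vfov"]/2)); return np.array([[f,0,c["cx"]],[0,f,c["cy"]],[0,0,1]])
def snap(n,fn,crop=None,s=1):
    c=camera(n); im=c["color"][:,:,::-1]
    if crop: x0,y0,x1,y1=crop; im=im[y0:y1,x0:x1]
    if s!=1: im=cv2.resize(im,None,fx=s,fy=s,interpolation=cv2.INTER_CUBIC)
    cv2.imwrite("pics/"+fn,im); return c
def px2w(c,u,v,z):
    Rm=cv2.Rodrigues(np.array(c["rvec"],float))[0]; t=np.array(c["tvec"],float).ravel()
    d=Rm.T@np.linalg.solve(K(c),[u,v,1]); o=-Rm.T@t
    return o+d*(z-o[2])/d[2]
def w2px(c,p):
    return cv2.projectPoints(np.array(p,float).reshape(-1,3),np.array(c["rvec"],float),np.array(c["tvec"],float),K(c),None)[0].reshape(-1,2)
def totool(dw):
    "world shift -> tool-axis mm"
    o=status.get_obs(); r=R.from_euler('xyz',o["tcp_rot"],degrees=True); return r.inv().apply(dw)*1000
E
python3 - <<'E'
from h import *
a=snap("top","t0.png");b=snap("scene","s0.png")
for c in(a,b):
    print({k:c[k] for k in c if k!="color"}, [px2w(c,280,210,0)])
o=status.get_obs();print(o);print(bot.grasp_offset)
print(totool([1,0,0]),totool([0,1,0]),totool([0,0,1]))
E
```

```text
pics
{'vfov': 43.97567878186425, 'cx': 275.3751604823997, 'cy': 207.51330314293432, 'rvec': array([ 2.1396686 , -2.10456689,  0.20498008]), 'tvec': array([0.02039849, 0.56619435, 1.76363958])} [array([0.56739312, 0.01295712, 0.        ])]
{'vfov': 57.39820289047448, 'cx': 275.0771471684271, 'cy': 209.77084498205656, 'rvec': array([ 1.07255812,  2.45426861, -0.97361978]), 'tvec': array([ 0.3347666 , -0.26506261,  1.61389149])} [array([0.48215115, 0.01480153, 0.        ])]
{'time': 0.1, 'q': array([-6.39988506e+01,  5.00880606e+00,  1.00394390e+01,  9.50995249e+01,
       -1.64550977e-03,  9.00000193e+01]), 'qd': array([ 0.00573529, -0.05673507,  0.03779909,  0.01779733, -0.03779916,
        0.02766958]), 'joint_efforts': array([ 7.59094510e-04, -5.21563411e+01,  4.65652978e+01,  1.59761152e-02,
        9.14026486e-05,  2.56054165e-05]), 'ee_pos': array([ 0.24101826, -0.49415417,  0.23064972]), 'tcp_rot': array([-88.63171023,  89.93108842, 117.3694208 ]), 'wrist_force': array([-0.11098639, -0.00833002, -0.3730027 ]), 'torque': array([-0.00795862,  0.0117547 ,  0.02764115]), 'opening': 0.08533166606990962}
0.0187
[-5.52927827e-01  4.38388557e+02 -8.98785385e+02] [   1.06810076 -898.78475039 -438.38890455] [-9.99999277e+02 -1.20239078e+00  2.87199483e-02]
```

View pics/t0.png

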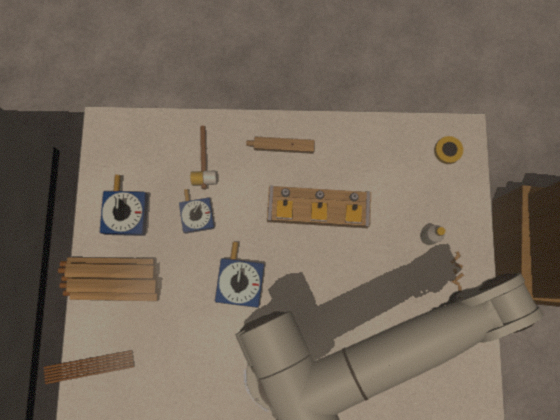

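View pics/s0.png

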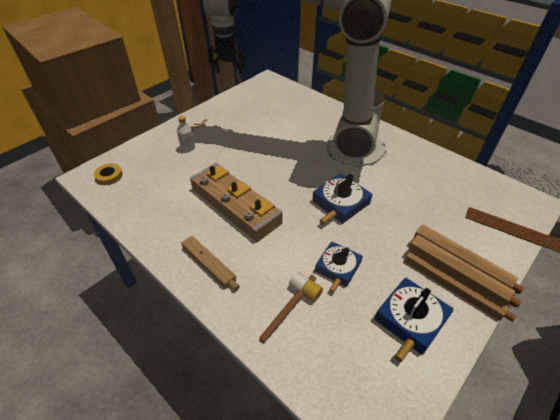

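The top view shows three candidates for the dial: top pixels (123,212), (240,282) and (197,215). The one at (197,215) is the smallest, about 33 px or 110 mm wide. The beam is at (318,207), the mallet at (204,178), the glue at (433,233) and the offcut at (283,145). Next I'll take a close crop to check the choice.

```bash
python3 - <<'E'
from h import *
c=camera("top");im=c["color"][:,:,::-1]
d=cv2.resize(im[190:240,170:225],None,fx=10,fy=10,interpolation=cv2.INTER_CUBIC)[:, :550]
b=cv2.resize(im[180:235,260:375],None,fx=6.5,fy=6.5,interpolation=cv2.INTER_CUBIC)
cv2.imwrite("pics/d1.png",np.clip(d*1.5,0,255).astype(np.uint8));cv2.imwrite("pics/b1.png",np.clip(b*1.5,0,255).astype(np.uint8));print(d.shape,b.shape)
E
```

```text
(500, 550, 3) (358, 748, 3)
```

View pics/d1.png

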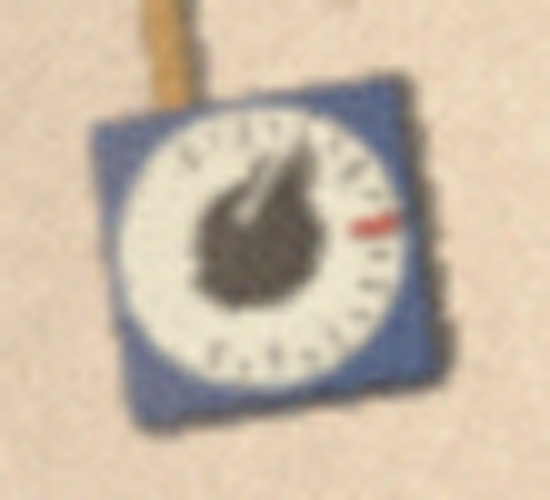

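View pics/b1.png

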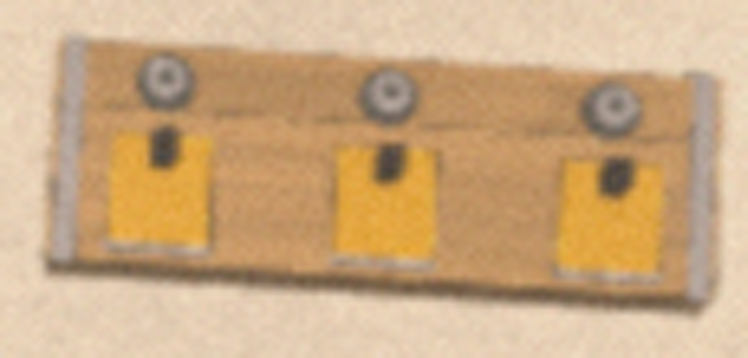

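```bash
cat > m1.py <<'E'
from h import *
c=camera("top")
dp=lambda x,y:((x+.5)/10-.5+170,(y+.5)/10-.5+190)
bp=lambda x,y:((x+.5)/6.5-.5+260,(y+.5)/6.5-.5+180)
ctr=px2w(c,*dp(263,246),.04); red=px2w(c,*dp(375,228),.04)
print("dial ctr",ctr,"red",red, "red az",np.degrees(np.arctan2(*(red-ctr)[[1,0]])))
cor=[px2w(c,*dp(x,y),.038)for x,y in((95,122),(408,75),(445,380),(140,425))]
print("corners",np.round(cor,4),np.mean(cor,0))
for z in(.05,.084):
  p,q=px2w(c,*dp(243,218),z),px2w(c,*dp(270,160),z);print(z,"white",p,q,"az",np.degrees(np.arctan2(*(q-p)[[1,0]])))
B=[px2w(c,*bp(x,y),.078)for x,y in((166,80),(389,95),(611,108))]
print("bolts",np.round(B,4)); d=B[0]-B[2]; print("beam y az-90",np.degrees(np.arctan2(d[1],d[0]))-90,np.linalg.norm(d))
H=[px2w(c,*bp(x,y),.107)for x,y in((165,138),(392,154),(618,168))]
print("handles?",np.round(H,4))
E
python3 m1.py
```

```text
dial ctr [0.5400515  0.30863672 0.04      ] red [0.54713724 0.26958832 0.04      ] red az -79.71499509491609
corners [[0.5839 0.3703 0.038 ]
 [0.6027 0.2604 0.038 ]
 [0.4939 0.2432 0.038 ]
 [0.4762 0.349  0.038 ]] [0.53916526 0.30571419 0.038     ]
0.05 white [0.54810107 0.31452672 0.05      ] [0.5689149  0.30602149 0.05      ] az -22.226555000844044
0.084 white [0.54188906 0.30912605 0.084     ] [0.56230731 0.30078247 0.084     ] az -22.226555000843994
bolts [[ 0.6169 -0.0031  0.078 ]
 [ 0.6108 -0.1221  0.078 ]
 [ 0.6057 -0.2405  0.078 ]]
beam y az-90 -2.7154231762494163 0.23764062519494
handles? [[ 0.5793 -0.0024  0.107 ]
 [ 0.5728 -0.1212  0.107 ]
 [ 0.5673 -0.2393  0.107 ]]
```

```bash
python3 - <<'E'
from h import *
c=camera("scene");im=c["color"][:,:,::-1]
d=im[235:290,310:370]
cv2.imwrite("pics/d2.png",np.clip(cv2.resize(d,None,fx=10,fy=10,interpolation=cv2.INTER_CUBIC)*1.4,0,255).astype(np.uint8))
E
```

```text
(no output)
```

View pics/d2.png

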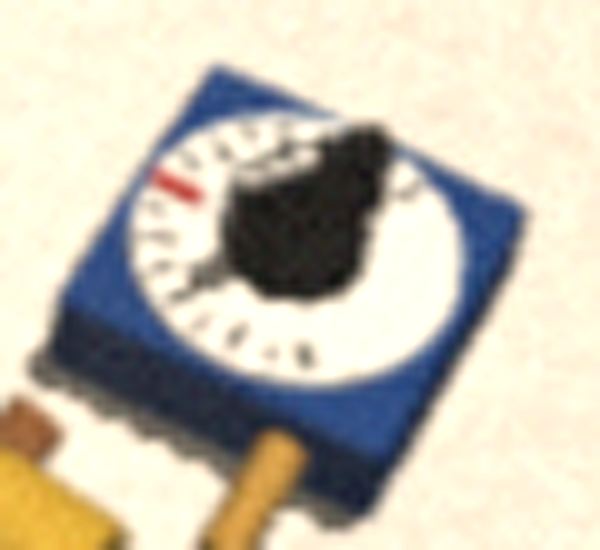

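```bash
python3 - <<'E'
from h import *
A=np.array([.5395,.3075,0])
for n,(x0,y0) in dict(top=(170,190),scene=(310,235)).items():
    c=camera(n)
    f=lambda p:np.round((w2px(c,p)-[x0,y0]+.5)*10-.5).astype(int).tolist()
    for az in(-22,-30,-15,-40):
        u=np.array([np.cos(np.radians(az)),np.sin(np.radians(az)),0])
        print(n,az,"top +end,-end,axis,",f([A+.026*u+[0,0,.084],A-.026*u+[0,0,.084],A+[0,0,.084]]),"bottom",f([A+.026*u+[0,0,.048],A-.026*u+[0,0,.048]]))
E
```

```text
top -22 top +end,-end,axis, [[279, 156], [216, 294], [247, 225]] bottom [[294, 176], [232, 311]]
top -30 top +end,-end,axis, [[288, 161], [206, 289], [247, 225]] bottom [[303, 181], [223, 306]]
top -15 top +end,-end,axis, [[270, 153], [224, 297], [247, 225]] bottom [[285, 173], [240, 314]]
top -40 top +end,-end,axis, [[299, 169], [196, 281], [247, 225]] bottom [[313, 188], [212, 299]]
scene -22 top +end,-end,axis, [[228, 182], [378, 122], [304, 152]] bottom [[216, 254], [363, 195]]
scene -30 top +end,-end,axis, [[223, 173], [384, 131], [304, 152]] bottom [[210, 245], [368, 203]]
scene -15 top +end,-end,axis, [[235, 190], [372, 115], [304, 152]] bottom [[222, 262], [357, 187]]
scene -40 top +end,-end,axis, [[218, 161], [389, 143], [304, 152]] bottom [[206, 233], [373, 215]]
```

Dial confirmed: the smallest is at about (0.540, 0.307). Its pointer azimuth is about -23° and the red mark is at -80°, so it needs about 57° clockwise. Next I'll work out the first transfer.

```bash
cat >> h.py <<'E'
def go(t,yaz=None):
    "tool shift (mm) to TCP target t; turn to bring jaw axis to world azimuth yaz"
    o=status.get_obs(); r=R.from_euler('xyz',o["tcp_rot"],degrees=True); y=r.as_matrix()[:,1]
    a=np.degrees(np.arctan2(y[1],y[0])); print("shift",np.round(r.inv().apply(np.array(t)-o["ee_pos"])*1000,1),"yaz",round(a,1), "turn",None if yaz is None else round(a-yaz,1), "pos",np.round(o["ee_pos"],4),"F",np.round(o["wrist_force"],1),"M",np.round(o["torque"],2),"t",o["time"])
E
python3 - <<'E'
from h import *
c=camera("scene"); f=lambda x,y:((x+.5)/10-.5+310,(y+.5)/10-.5+235)
print("ctr scene",px2w(c,*f(298,247),.04))
for p in((215,68),(525,213)):print(px2w(c,*f(*p),.038))
go([.5395,.307,.17],67)
E
```

```text
ctr scene [0.53939436 0.31167992 0.04      ]
[0.49952211 0.25010049 0.038     ]
[0.48034636 0.35464624 0.038     ]
shift [  61.3 -589.4 -619.5] yaz -64.0 turn -131.0 pos [ 0.2411 -0.4943  0.2312] F [ 0.6 -1.3  0. ] M [ 0.02 -0.02  0.05] t 0.4
```

```bash
python3 -m jog '0 -37 -39 -10;0 -74 -78 -20;0 -111 -117 -30;0 -148 -156 -40;0 -185 -195 -50;0 -222 -234 -60;0 -259 -273 -70;0 -296 -312 -80' 1 30; python3 -c "
from h import *
go([.5395,.309,.13],67)"
```

```text
time: 1.4
ee_pos: [0.3921, -0.0898, 0.2315]
tcp_rot: [58.8, 89.9, -14.8]
wrist_force: [0.5, -1.4, -0.2]
opening: 0.0859
shift [ 101.6  253.5 -341.4] yaz 16.3 turn -50.7 pos [ 0.3921 -0.0898  0.2315] F [ 0.5 -1.4 -0.2] M [-0.05 -0.05  0.01] t 1.4
```

```bash
python3 -m jog '10 32 -43 -7;20 64 -86 -14;35 96 -129 -21;50 128 -172 -28;65 160 -215 -35;80 192 -258 -42;95 226 -304 -50;101 253 -341 -51' 1 30; python3 -c "
from h import *
snap('top','d3.png',(165,185,230,240),10)
go([.5395,.309,.0515],67)"
```

```text
time: 2.4
ee_pos: [0.541, 0.308, 0.1289]
tcp_rot: [-128.2, 89.9, -151.0]
wrist_force: [0.9, 0.0, -0.4]
opening: 0.085
shift [75.7 -3.5 -0.9] yaz 67.3 turn 0.3 pos [0.5418 0.3119 0.1272] F [-6.2 -0.4 -1.8] M [-0.03  0.32  0.01] t 2.45
```

View pics/d3.png

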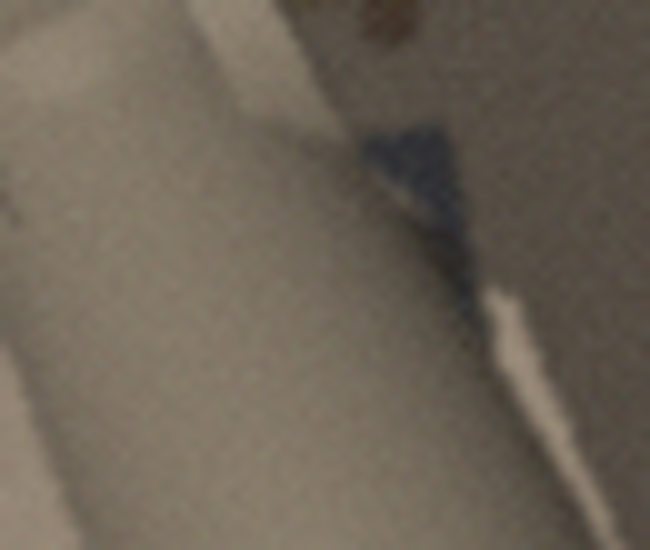

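The top view is blocked by the arm. I'll go down first, let it settle, and read the state before gripping.

```bash
python3 -m jog '10 -2 -1 0;22 -3 -1 0;34 -3 -1 0;46 -3 -1 0;58 -3 -1 0;68 -3 -1 0;77 -3 -1 0;77 -3 -1 0' 1 30; python3 -c "
from h import *
c=snap('scene','d4.png',(300,215,380,295),7)
go([.5395,.309,.0515],67)"
```

```text
time: 3.45
ee_pos: [0.5385, 0.3034, 0.0524]
tcp_rot: [-126.0, 89.9, -149.0]
wrist_force: [0.7, -0.3, 1.3]
opening: 0.0857
shift [ 1.6  5.2 -1.4] yaz 67.0 turn 0.0 pos [0.5388 0.3036 0.0531] F [-0.2 -0.5  0.6] M [-0.02  0.01  0.05] t 3.5
```

View pics/d4.png

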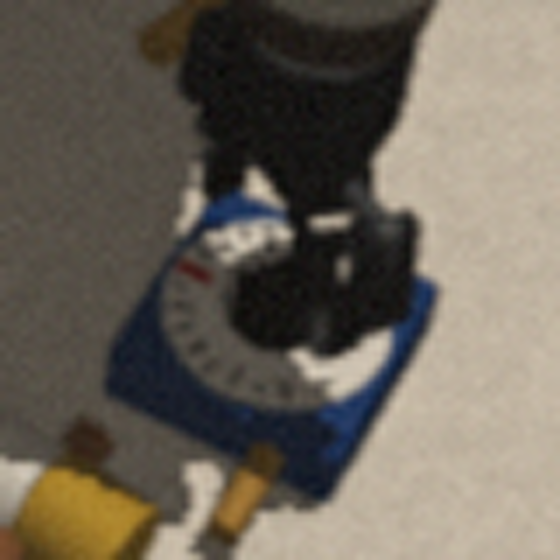

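The gripper straddles the knob bar (crop pixel 340,280). I'll move 4 mm along the jaw axis and then close gently.

```bash
python3 -m jog '1 4 -1 0;1 4 -1 0;1 4 -1 0;1 4 -1 0;1 4 -1 0;1 4 -1 0;1 4 -1 0;1 4 -1 0' 0 30; python3 -c "
from h import *
go([.5395,.309,.0515],67)"
```

```text
time: 4.5
ee_pos: [0.5397, 0.3085, 0.0526]
tcp_rot: [91.7, 89.9, 68.7]
wrist_force: [0.5, 5.4, 1.1]
opening: 0.0115
shift [ 1.1  0.4 -0.4] yaz 67.0 turn 0.0 pos [0.5397 0.3085 0.0526] F [0.5 5.4 1.1] M [ 0.87 -0.08 -0.03] t 4.5
```

```bash
python3 -m jog '0 0 0 6;0 0 0 14;0 0 0 22;0 0 0 30;0 0 0 38;0 0 0 46;0 0 0 53;0 0 0 57' 0 40; python3 -m jog '0 0 0 0;0 0 0 0;0 0 0 0;0 0 0 0;0 0 0 0;0 0 0 0;0 0 0 0;0 0 0 0' 1; python3 -c "
from h import *
snap('scene','d5.png',(300,215,380,295),7)
go([.5395,.309,.0515],10)"
```

```text
time: 5.5
ee_pos: [0.5393, 0.3082, 0.0526]
tcp_rot: [-175.1, 89.9, 104.8]
wrist_force: [-1.9, 3.6, 1.7]
opening: 0.0115
time: 6.5
ee_pos: [0.5395, 0.3077, 0.0523]
tcp_rot: [130.2, 90.0, 50.3]
wrist_force: [-0.1, -0.5, -0.9]
opening: 0.0853
shift [ 0.8  0.2 -1.3] yaz 10.0 turn 0.0 pos [0.5395 0.3077 0.0523] F [-0.4 -0.8 -0.5] M [-0.02 -0.02  0.01] t 6.55
```

View pics/d5.png

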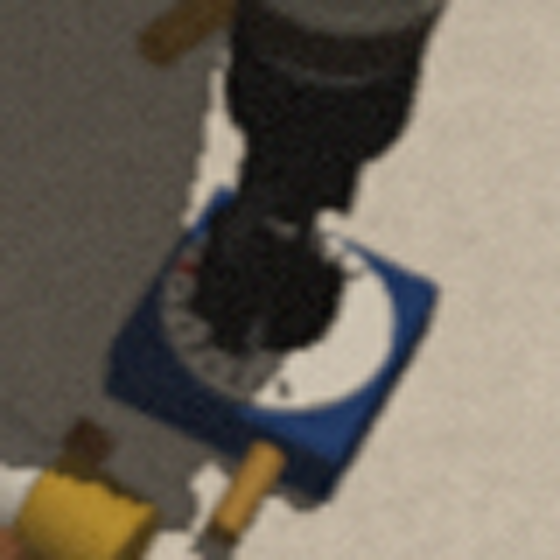

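```bash
python3 -m jog '-40 0 0 0;-80 0 0 0;-90 2 40 10;-90 6 95 20;-90 10 150 30;-90 15 205 40;-90 20 260 50;-90 22 315 60' 1; python3 -c "
from h import *
snap('top','d6.png',(165,185,230,240),10)
print(np.round(status.get_obs()['q'],1))
go([.617,-.003,.10],-92.7)"
```

```text
time: 7.55
ee_pos: [0.6162, -0.0004, 0.1424]
tcp_rot: [149.8, 90.0, 9.5]
wrist_force: [0.3, -0.1, 0.7]
opening: 0.0851
[-5.000e-01  1.330e+01  9.600e+00  8.630e+01 -1.000e-01  1.405e+02]
shift [42.1 -2.5 -2.1] yaz -51.0 turn 41.7 pos [ 0.617  -0.0062  0.1421] F [-1.6 -3.9  0.3] M [-0.23  0.12  0.01] t 7.6
```

View pics/d6.png

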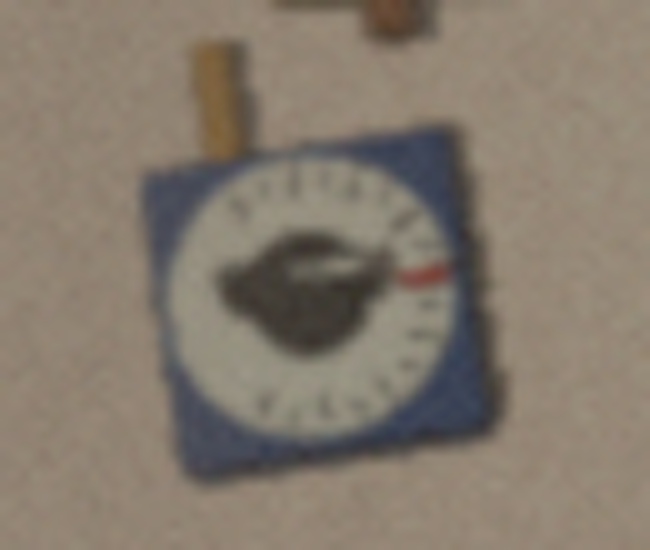

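```bash
python3 -m jog '0 0 0 -10;0 0 0 -20;0 0 0 -30;5 0 0 -40;15 0 0 -50;25 0 0 -60;35 0 0 -70;45 0 0 -80' 0 40; python3 - <<'E'
from h import *
c=camera("top"); im=c["color"].astype(float)
A=np.array([.5395,.308,0])
go([.617,-.003,.08],87.3)
f=lambda p:np.round((w2px(c,p)-[165,185]+.5)*10-.5,0).tolist()
for az in(-70,-75,-80,-85,-90):
    u=np.array([np.cos(np.radians(az)),np.sin(np.radians(az)),0])
    print(az,"stripe .005-.024",f([A+.005*u+[0,0,.084],A+.024*u+[0,0,.084]]),"bar ends",f([A+.026*u+[0,0,.066],A-.026*u+[0,0,.066]]),"mark",f([A+.042*u+[0,0,.04]]))
# white stripe fit
p=im[205:218,185:206]; sc=8
g=cv2.resize(p.mean(2),None,fx=sc,fy=sc,interpolation=cv2.INTER_CUBIC)
np.set_printoptions(linewidth=200); print(p.mean(2).astype(int))
print("px rows 205.. cols 185..")
E
```

```text
time: 8.6
ee_pos: [0.6159, 0.0014, 0.0969]
tcp_rot: [-122.2, 90.0, 178.2]
wrist_force: [0.4, 0.6, -0.4]
opening: -0.0002
shift [15.5 -0.8  4.6] yaz 30.8 turn -56.5 pos [0.6153 0.0014 0.0955] F [-0.8  0.2 -1.3] M [-0.    0.01 -0.02] t 8.65
-70 stripe .005-.024 [[310.0, 270.0], [363.0, 252.0]] bar ends [[375.0, 260.0], [232.0, 308.0]] mark [[429.0, 259.0]]
-75 stripe .005-.024 [[310.0, 271.0], [364.0, 258.0]] bar ends [[377.0, 266.0], [230.0, 302.0]] mark [[432.0, 269.0]]
-80 stripe .005-.024 [[310.0, 273.0], [365.0, 264.0]] bar ends [[378.0, 273.0], [229.0, 296.0]] mark [[433.0, 279.0]]
-85 stripe .005-.024 [[311.0, 274.0], [366.0, 270.0]] bar ends [[379.0, 279.0], [229.0, 290.0]] mark [[434.0, 289.0]]
-90 stripe .005-.024 [[311.0, 275.0], [366.0, 276.0]] bar ends [[379.0, 286.0], [229.0, 283.0]] mark [[434.0, 300.0]]
[[117 132 130 117 121 136 137 141 141 134 138 140 139 139 134 132 140 133 125 133 133]
 [129 138 137 124 119 136 141 140 139 142 141 144 142 139 142 143 144 139 136 124 113]
 [138 140 139 137 135 139 141 141 136 131 132 134 130 137 141 146 142 143 135 110 113]
 [140 139 
[... 185 characters left out ...]
 110  80  64  64  63  62  67  77  81  90  94  96  94  92 112 136]
 [136 130 112 102  94  82  63  62  70  82  88  90 107 119 118 112  92  82  81  99 128]
 [137 117  84  69  73  66  63  63  70  88  91  92  91  88  87  82  68  69  76  94  99]
 [135 111  76  62  59  58  63  60  61  61  72  66  62  60  54  56  49  62  85 103 100]
 [138 123  87  64  62  59  60  55  59  60  60  55  56  58  54  53  60  78 105 130 135]
 [140 130 104  67  63  59  66  55  58  58  63  56  53  53  58  54  76 116 134 140 144]
 [138 135 126 105  84  70  59  59  65  59  59  56  57  54  56  56  90 128 141 138 141]
 [141 140 138 133 123 102  71  62  60  61  63  59  55  58  56  68 101 136 143 140 143]]
px rows 205.. cols 185..
```

```bash
python3 - <<'E'
from h import *
c=camera("top"); g=lambda x,y,z:px2w(c,(x+.5)/10-.5+165,(y+.5)/10-.5+185,z)
q=[g(x,y,.038) for x,y in((142,178),(452,125),(500,430),(195,480))]
az=lambda v:np.degrees(np.arctan2(v[1],v[0]))
print("red az by edges",az(q[1]-q[0]),az(q[2]-q[3]),az(q[1]-q[2])-90,az(q[0]-q[3])-90,"mid",np.mean(q,0))
ct=g(313,297,.04);print("red az",az(g(425,274,.04)-ct),ct)
E
python3 -m jog '0 -1 5 -10;0 -1 5 -20;0 -1 5 -30;6 -1 5 -40;12 -1 5 -50;16 -1 5 -56;19 -1 5 -56;19 -1 5 -56'; python3 -c "
from h import *
go([.617,-.003,.078],87.3)"
```

```text
red az by edges -79.06973270138373 -79.59387252854515 -78.99048668328805 -77.37138690457104 mid [0.53818597 0.30558641 0.038     ]
red az -77.17699752073243 [0.53969492 0.3086206  0.04      ]
time: 9.7
ee_pos: [0.6175, -0.0035, 0.0784]
tcp_rot: [95.4, 90.0, 91.1]
wrist_force: [-0.1, 0.7, -0.2]
opening: -0.0001
shift [ 0.4  0.4 -0.6] yaz 85.8 turn -1.5 pos [ 0.6175 -0.0035  0.0784] F [-0.1  0.7 -0.2] M [ 0.05  0.03 -0.01] t 9.7
```

```bash
python3 -m jog '1 0 0 0;1 0 0 0;2 0 0 0;2 0 0 0;3 0 0 0;3 0 0 0;3 0 0 0;3 0 0 0'; python3 -c "
from h import *
go([.617,-.003,.078],87.3)"
```

```text
time: 10.7
ee_pos: [0.6175, -0.0035, 0.0752]
tcp_rot: [-166.2, 90.0, -170.2]
wrist_force: [-0.9, 0.9, 1.0]
opening: -0.0001
shift [-2.8  0.5 -0.5] yaz 86.0 turn -1.3 pos [ 0.6175 -0.0035  0.0752] F [-0.9  0.9  1. ] M [ 0.02 -0.14  0.03] t 10.7
```

```bash
python3 -m jog '1 0 0 0;1 0 0 0;2 0 0 0;2 0 0 0;3 0 0 0;3 0 0 0;3 0 0 0;3 0 0 0'; python3 -c "
from h import *
snap('scene','e1.png',(185,150,290,245),7)
go([.617,-.003,.078],87.3)"
```

```text
time: 11.7
ee_pos: [0.6175, -0.0035, 0.0722]
tcp_rot: [179.1, 90.0, 175.1]
wrist_force: [-0.0, -0.1, 0.2]
opening: -0.0003
shift [-5.8  0.5 -0.5] yaz 86.0 turn -1.3 pos [ 0.6175 -0.0035  0.0722] F [-0.5  0.3 -0.1] M [ 0.01 -0.    0.02] t 11.75
```

View pics/e1.png

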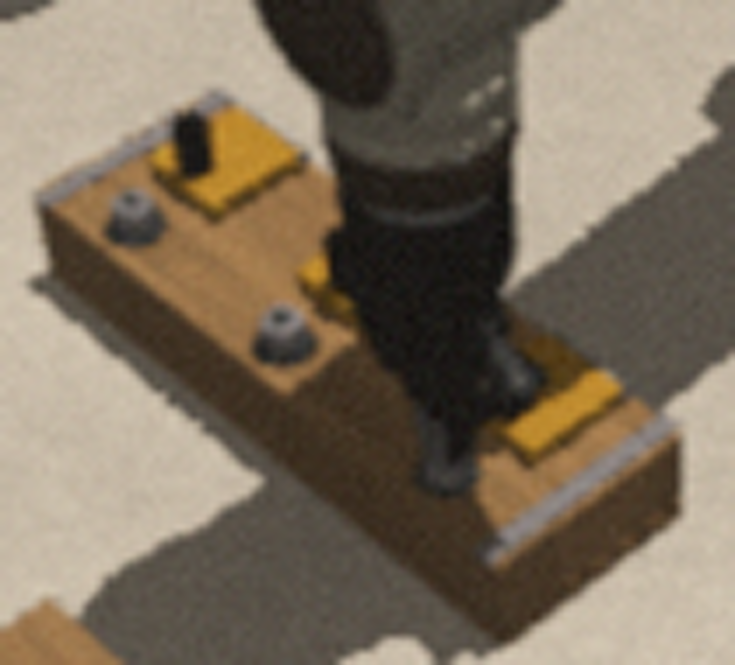

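```bash
python3 -m jog '1 0 0 0;1 0 0 0;2 0 0 0;2 0 0 0;3 0 0 0;3 0 0 0;4 0 0 0;4 0 0 0'; python3 -c "
from h import *
go([.617,-.003,.078],87.3)"
```

```text
time: 12.75
ee_pos: [0.6176, -0.0035, 0.07]
tcp_rot: [3.9, 89.9, -0.1]
wrist_force: [-4.8, 0.5, 12.0]
opening: -0.0001
shift [-8.   0.5 -0.6] yaz 86.0 turn -1.3 pos [ 0.6176 -0.0035  0.07  ] F [-4.8  0.5 12. ] M [-0.01  1.09  0.04] t 12.75
```

Bolt a gave no resistance until it stopped hard at TCP z = 0.070, so it sank 8 mm. That makes it the loose one. I'll lift off, look, and move over handle a.

```bash
python3 -m jog '-20 0 0 0;-45 0 0 0;-70 0 0 0;-70 0 -15 -1;-70 0 -30 -1;-70 0 -43 -1;-70 0 -43 -1;-70 0 -43 -1'; python3 -c "
from h import *
snap('scene','e2.png',(185,150,290,245),7)
c=camera('scene');f=lambda p:np.round((w2px(c,p)-[185,150]+.5)*7-.5,0).tolist()
print('bolt a up/down',f([[.617,-.0035,.078],[.617,-.0035,.070]]),'handle top .575',f([[.575,-.0012,.107]]),'.579',f([[.579,-.0022,.107]]),'b,c tops',f([[.611,-.1221,.078],[.6057,-.2405,.078]]),'hb top',f([[.569,-.1205,.107],[.5637,-.2385,.107]]))
go([.575,-.0012,.079],87.3)"
```

```text
time: 13.75
ee_pos: [0.575, -0.0005, 0.1383]
tcp_rot: [4.0, 90.0, 1.0]
wrist_force: [-0.1, -0.7, -0.2]
opening: -0.0003
bolt a up/down [[445.0, 444.0], [446.0, 456.0]] handle top .575 [[509.0, 356.0]] .579 [[502.0, 359.0]] b,c tops [[283.0, 317.0], [135.0, 200.0]] hb top [[344.0, 231.0], [193.0, 119.0]]
shift [59.2 -0.7  0.1] yaz 87.0 turn -0.3 pos [ 5.750e-01 -5.000e-04  1.382e-01] F [-0.  -0.4  0.3] M [ 0.03 -0.09  0.02] t 13.85
```

View pics/e2.png

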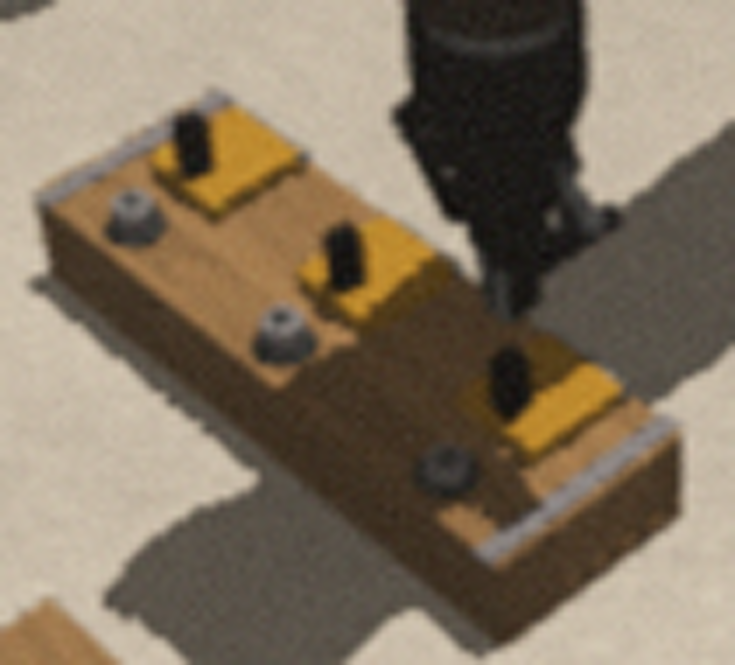

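The picture shows bolt a sunk at crop pixel (446,470), with b and c still up. Handle a is at (508,352), as predicted. Now I'll open, go down and grip.

```bash
python3 -m jog '0 -1 0 0;0 -1 0 0;0 -1 0 0;12 -1 0 0;24 -1 0 0;38 -1 0 0;50 -1 0 0;58 -1 0 0' 0.6; python3 -m jog '1 0 0 0;1 0 0 0;1 0 0 0;1 0 0 0;1 0 0 0;1 0 0 0;1 0 0 0;1 0 0 0' 0 40; python3 -c "
from h import *
go([.575,-.0012,.079],87.3)"
```

```text
time: 14.85
ee_pos: [0.5742, -0.0015, 0.0791]
tcp_rot: [-177.3, 89.9, 179.7]
wrist_force: [0.0, 0.2, 0.5]
opening: 0.0512
time: 15.85
ee_pos: [0.5748, -0.002, 0.0798]
tcp_rot: [-50.5, 89.9, -53.5]
wrist_force: [-1.4, -5.3, 2.1]
opening: 0.0134
shift [0.8 0.8 0.2] yaz 87.0 turn -0.3 pos [ 0.5748 -0.002   0.0798] F [-1.4 -5.3  2.1] M [-0.92  0.15  0.14] t 15.85
```

```bash
python3 -m jog '-2.9 0 -1.9 0;-5.6 0 -4 0;-8.2 0 -6.3 0;-10.7 0 -8.8 0;-13 0 -11.4 0;-15.2 0 -14.1 0;-17.2 0 -17 0;-19 0 -19.9 0' 0 40; python3 -c "
from h import *
go([.575,-.0012,.079],87.3)"
```

```text
time: 16.85
ee_pos: [0.5551, -0.0011, 0.0979]
tcp_rot: [-57.5, 89.9, -60.5]
wrist_force: [3.3, -6.3, -6.1]
opening: 0.013
shift [18.9  1.  19.8] yaz 87.0 turn -0.3 pos [ 0.5551 -0.0011  0.0979] F [ 3.3 -6.3 -6.1] M [-1.14 -1.01  0.08] t 16.85
```

```bash
python3 -m jog '-1.6 0 -3.1 0;-3 0 -6.2 0;-4.2 0 -9.4 0;-5.3 0 -12.8 0;-6.1 0 -16.2 0;-6.8 0 -19.6 0;-7.3 0 -24 0;-7.3 0 -24 0' 0 40; python3 -c "
from h import *
go([.575,-.0012,.079],87.3)
snap('scene','e3.png',(175,130,375,290),4)"
```

```text
time: 17.85
ee_pos: [0.5315, -0.0, 0.1058]
tcp_rot: [-35.4, 89.8, -38.5]
wrist_force: [4.4, -7.3, -3.4]
opening: 0.013
shift [26.9  1.2 43.4] yaz 87.0 turn -0.3 pos [ 0.5315 -0.      0.1058] F [ 4.4 -7.3 -3.4] M [-1.37 -0.96  0.01] t 17.85
```

View pics/e3.png

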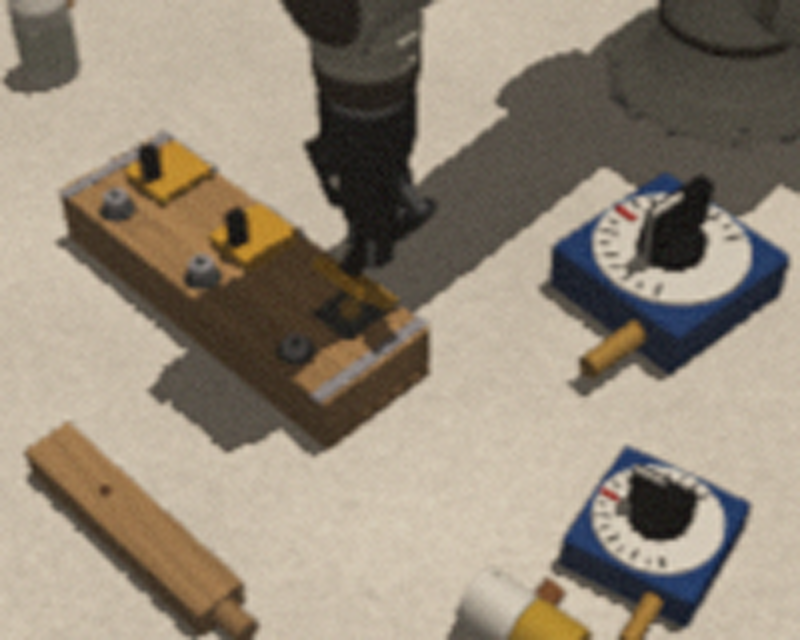

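The picture shows cap a standing open with the nut visible beneath it (crop pixel 348,310), caps b and c shut, and the bystanders in view in place. The gripper still holds the handle with an opening of 13 mm.

```bash
python3 -c "
from h import *
print(bot.job_done())"
```

```text
the job is handed in; nothing more can be done
None
```

The job is handed in at about 18 s of the 58 s allowed, with cap a held open over the loose bolt.

- **Dial:** I chose the smallest of the three blue dials and turned it 57° clockwise, before tapping any bolt. The jaw angle puts the pointer at -80°. A noisy fit to the white pointer in the picture read about -82°. My readings of the red mark ran from -77° to -80°, averaging about -79°. So it should be on the mark to within 1–3°, but the readings did not agree exactly.
- **Bolts:** Bolt a is the loose one. It gave no measurable resistance until it stopped hard 8 mm down, and the picture shows it staying down. I did not tap b and c, because a was found first.
- **Cap:** I lifted cap a by about 0.9 rad, worked out from the handle's path rather than measured directly; half its swing is 0.625 rad. The gripper is still holding the handle at 40 N.
- **Last checks:** The last picture shows cap a up with the nut visible, and caps b and c shut. The offcut, and the parts of the mallet and glue bottle in view, look undisturbed. Wrist force was below 10 N at the end and never read above about 13 N.

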